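# Unstack three power modules into the storage case and the test nests

### The arm

A 7-joint arm with a two-finger parallel gripper is mounted at the origin on the work surface. World frame = base frame: x ahead of the robot, y to its left, z up, the work surface at z = 0. Lengths are in m, angles in rad, forces in N, time in s.
With the tool pointing down it reaches from about 0.4 to 0.85 m from the base axis. Payload 4.5 kg.
Tool frame: the origin (TCP) lies on the mounting face of the last link; the fingertips stand 166 mm ahead of it and the grasp point (between the pads) lies 147 mm ahead of it; z points along the fingers, y is the line along which they close (so a half turn about z gives the same grasp; the last joint's range is limited). The gripper opens to 88 mm and grips with 3 to 60 N. Pads are 18 mm wide; open, the fingers measure 123 mm over their backs; the gripper's body (75 mm by 187 mm) begins 45 mm behind the grasp point.
Start: joints at [1.308, 0.689, -0.195, 1.565, 0.157, 0.902, -0.215], TCP at [0.183, -0.598, 0.405] pointing down, gripper open.
Joint ranges: [-3.01, 3.01], [-0.46, 2.08], [-1.47, 1.51], [0.13, 2.56], [-1, 4.14], [0.04, 2.09], [-2.66, 2.66]. Speed limits (rad/s): [2.57, 2.57, 3.14, 3.14, 3.14, 3.14, 3.14].

### API

Orientations are given as a unit quaternion [x, y, z, w].
In Python, from plant import r, snapshot gives the robot as it stands. The module is installed in compiled form; this text tells all that it offers.
- The arm moves only by the tool move_arm, never from a script. Its argument "rows" is a list of rows, each a list of 5 numbers: the shift along the tool's x, y, z in m, then the turn about the tool's z in rad, then the finger opening in m, from 0 to 0.0881. In form: [[dx, dy, dz, spin, claw], ...]. A call has 1 to 10 rows; each row shifts and turns the commanded pose from where the row before left it, along the tool's axes as they then stand; what a row does not reach is not made up. A row lasts 1/12 s, in which the tool goes at most 41.7 mm and 7.16 degrees, less where a joint would pass 70% of its speed; a pose out of reach is approached as far as the arm can. A call with a gripper value outside its range is refused whole. The fingers move at their own pace and stop on an object; "newtons" is the grip in N (left out, the last holds). Time passes only in rows, so rows that do not move let the fingers close. It gives the time, the measured TCP pose, the force, the opening and the grip force at its end, in the units of the state.
- r.get_state(): the state, without advancing time (a new reading comes with each control period).
- snapshot(name): name is "scene" or "top" or "wrist"; returns a dict with "color" (400x640x3 uint8, red, green, blue), "depth" (400x640 float32, m along the optical axis (not along the pixel's ray), 0 where there is no reading), "mtx" (3x3 intrinsics, pixels), "dist" ([k1, k2, p1, p2, k3] as OpenCV has them; the pictures are not rectified), "eye" and "orientation" of the camera in the world. Camera axes: x right, y up, looking along -z (the intrinsics and any distortion apply to the point x, -y, -z); pixel columns grow to the right and rows downward; lengths in m; the calibration is good to about 2 mm. A picture is of the moment at which its call begins.
- r.finish_job(): hands the job in; it is judged then, once.
The state is a dict: "clock": time; "q": joint angles; "qd": joint speeds; "joint_torque": joint torques, N m; "tool_pos": TCP position; "eef_rot": TCP orientation; "contact_force": force on the tool from outside, world axes, zero at the start; "moment": the same for the moment, N m; "opening": opening from 0.0 (shut) to 1.0 (fully open); "finger_force": force on a finger pad.
Only numpy, scipy, OpenCV 4.12 (cv2) and the standard library are available. Lean on these libraries where they do the work, as an engineer would, in place of code of your own. Each camera call takes 0.05 s, during which the arm holds its last target. There are 200 camera calls.

### The job

Take the stack of power modules apart: slide the clear cover of the case back, set the small finned module on the foam pad inside and slide the cover fully shut over it; put the medium module in the short test nest and the large module in the long test nest. In a nest a module lies flat, centred on the plate and lengthways between the two end stops. Keep the modules upright and set them down gently, without letting them drop.

Things in the scene. Friction and masses are not known exactly. Their poses are not given: they have to be found in the camera images.
- small_c (a point): Centre (half-way up) of the small power module, at the start on top of the stack of three: green circuit board with a black block and an aluminium heat sink with fins over it. 44 mm long (its x), 30 mm wide (its y, the sides to grip), 22 mm high (its z, up); 50 g or so. It is loose and may lie a little turned and off-centre on the medium one.
- medium_c (a point): Centre (half-way up) of the medium power module, the middle of the stack: green board 62 mm long (x) by 48 mm wide (y), 4 mm thick, on which a block 46 mm long and 48 mm wide with a flat aluminium top brings it to 24 mm high. Grip it across the 48 mm. About 130 g, loose.
- large_c (a point): Centre (half-way up) of the large power module, the bottom of the stack, lying on the table: green board 110 mm long (x) by 56 mm wide (y), 4 mm thick, with a block 78 mm long and 56 mm wide with a flat aluminium top in the middle, 24 mm high in all, and a low white connector at each end. Grip it across the 56 mm. About 260 g, loose.
- short_nest_floor (a point): Centre of the upper face of the short test nest's plate, which is where the underside of the medium module rests, 8 mm above the table. The nest is a grey plate fixed to the table, 94 mm long (x) by 72 mm wide (y), with a black end stop 8 mm thick across each short end, standing 6 mm above the plate; 78 mm free between the stops (8 mm to spare each end of the medium module). The long sides are open. A module may lie either way round, its x along the nest's x.
- long_nest_floor (a point): Centre of the upper face of the long test nest's plate, which is where the underside of the large module rests, 8 mm above the table. As the short nest, but 142 mm long (x) by 80 mm wide (y), with 126 mm free between the end stops (8 mm to spare each end of the large module).
- pad_top (a point): Centre of the upper face of the dark foam pad (76 mm along x by 66 mm along y) inside the case, 8 mm above the table; axes as the case's. The small module rests here, any way round. The case is an open-topped grey box fixed to the table, 130 mm (x) by 112 mm (y) by 40 mm high, rim 42 mm, inside 120 by 104 mm; the box's centre lies 10 mm along +x from this point. Seen at the start through the clear cover.
- cover (a joint): How far the clear cover of the case is slid back, in m: 0 shut, 0.105 fully open (stop). It slides along the case's +x (away from the robot, within 0.2 rad), at 40 mm height, with about 1.5 N friction, and stays where it is left. At the start it is shut or up to 12 mm ajar. Fully open, it leaves the case clear for about 100 mm along x, centred on the foam pad.
- cover_grip (a point): Centre of the black grip block on the cover: 20 mm along the slide direction (x), 36 mm across (y), 22 mm high; its underside stands on the cover's upper face, which is 40 mm above the table. Moves with the cover, axes as the case's.
Mind the look-alikes: they are no part of the job. Leave any blue look-alike of the part that bears medium_c alone. There is more than one size of the part that bears small_c; the job needs the smaller.

How it is judged:
On the way, in this order (a step that is already met when the one before it is completed fails the run):
1. the cover of the case is slid back at least 70 mm (value of joint cover above 0.07 m), for 0.1 s.
2. the small module lies on the foam pad in the case (horizontal distance between small_c and pad_top below 0.025 m and z of small_c in the frame of pad_top between 0.007 and 0.015 m and angle between small_c's own z axis and vertical below 0.1 rad), for 0.2 s.
3. the cover is slid shut over the small module (all of step 2 and value of joint cover below 0.006 m), for 0.2 s.
At the end, for the whole second after the job is handed in: Small module flat on the foam pad (within 25 mm of its centre), cover shut within 6 mm; medium module flat in the short nest and large module flat in the long nest, each centred within 12 mm and along it within 0.2 rad; all released and at rest (all of step 3 and horizontal distance between medium_c and short_nest_floor below 0.012 m and z of medium_c in the frame of short_nest_floor between 0.008 and 0.016 m and angle between each of medium_c, large_c's own z axis and vertical below 0.1 rad and angle between the x axis of medium_c and the x axis of short_nest_floor, either way round below 0.2 rad and horizontal distance between large_c and long_nest_floor below 0.012 m and z of large_c in the frame of long_nest_floor between 0.008 and 0.016 m and angle between the x axis of large_c and the x axis of long_nest_floor, either way round below 0.2 rad and linear speed of each of small, medium, large below 0.02 m/s and contact force between the fingers and small below 0.05 N and contact force between the fingers and medium below 0.05 N and contact force between the fingers and large below 0.05 N); the robot touches nothing.
It fails at once if a module is tipped by more than 0.6 rad (angle between any of small_c, medium_c, large_c's own z axis and vertical above 0.6 rad).
It fails at once if a module is dropped or thrown (faster than 0.7 m/s, a fall of about 25 mm, while not held) ((linear speed of small above 0.7 m/s and contact force between the fingers and small below 0.01 N) or (linear speed of medium above 0.7 m/s and contact force between the fingers and medium below 0.01 N) or (linear speed of large above 0.7 m/s and contact force between the fingers and large below 0.01 N)).
It also fails if it takes over 144 s, if anything falls off the work surface, if the arm or the gripper's body presses on something with over 40 N, if the wrist force passes 120 N, or if a joint passes its speed limit or range.

## Working session

There is one attempt and no reset: what is moved stays moved. The work goes in short steps, Python scripts to look and compute and a tool call to move; the robot and the scene stay as the last step left them, time stands still between calls to the robot, and variables do not carry over. Pictures are saved under pics/ and viewed, at most 14 in all, crops included, and the job is handed in when it is done.

Besides the shell and the picture viewer there is one more tool, called after "Request:" as a command line: name --pt "numbers of a row" for each row, then --argument value for the rest. move_arm: Moves the arm, as the interface text tells. Its arguments: {"type":"object","properties":{"rows":{"type":"array"},"newtons":{"type":"number"}},"required":["rows"]}

```bash
mkdir -p pics
cat > h.py <<'E'
import numpy as np, cv2
from scipy.spatial.transform import Rotation as R
from plant import r, snapshot
def save(s,n): cv2.imwrite('pics/'+n,cv2.cvtColor(s['color'],cv2.COLOR_RGB2BGR))
def cloud(s):
    h,w=s['depth'].shape
    u,v=np.meshgrid(np.arange(w),np.arange(h))
    p=cv2.undistortPoints(np.stack([u,v],-1).reshape(-1,1,2).astype(np.float64),s['mtx'],s['dist']).reshape(h,w,2)
    d=s['depth']
    c=np.stack([p[...,0]*d,-p[...,1]*d,-d],-1)
    P=c@R.from_quat(s['orientation']).as_matrix().T+np.array(s['eye'])
    P[d==0]=np.nan
    return P
def ray(s,px,z):
    p=cv2.undistortPoints(np.array(px,float).reshape(-1,1,2),s['mtx'],s['dist']).reshape(-1,2)
    d=np.c_[p[:,0],-p[:,1],-np.ones(len(p))]@R.from_quat(s['orientation']).as_matrix().T
    e=np.array(s['eye']); return e+d*((z-e[2])/d[:,2])[:,None]
E
python3 - <<'E'
from h import *
st=r.get_state();print({k:np.round(v,3) for k,v in st.items()})
for n in ['scene','top']:
    s=snapshot(n);save(s,n+'0.png');print(n,s['eye'],s['orientation'],s['mtx'][0,0],s['dist'])
    np.save(n+'0.npy',s,allow_pickle=True)
E
```

```text
{'clock': np.float64(0.0), 'q': array([ 1.308,  0.69 , -0.194,  1.566,  0.157,  0.903, -0.215]), 'qd': array([ 0.   , -0.001, -0.   , -0.   , -0.   ,  0.   ,  0.001]), 'joint_torque': array([ 0.0000e+00, -5.2756e+01, -1.2670e+00, -1.5343e+01, -5.3000e-02,
        7.0000e-03,  0.0000e+00]), 'tool_pos': array([ 0.183, -0.597,  0.404]), 'eef_rot': array([ 0.989,  0.148, -0.   , -0.001]), 'contact_force': array([-0.886,  0.036,  0.472]), 'moment': array([-0.001, -0.01 ,  0.014]), 'finger_force': np.float64(0.0), 'opening': np.float64(1.001)}
scene [1.08834368 0.62917308 0.9338629 ] [0.14689086 0.34993065 0.84293581 0.38135394] 508.14144047752626 [-0.00343822  0.          0.          0.          0.        ]
top [0.36320773 0.0419057  1.196573  ] [ 0.0219568  -0.02377641 -0.70257422  0.71087414] 445.00423189448196 [-0.10968589  0.          0.          0.          0.        ]
```

View pics/top0.png

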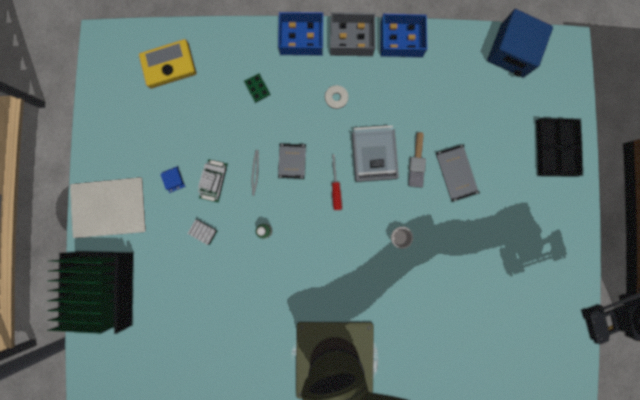

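View pics/scene0.png

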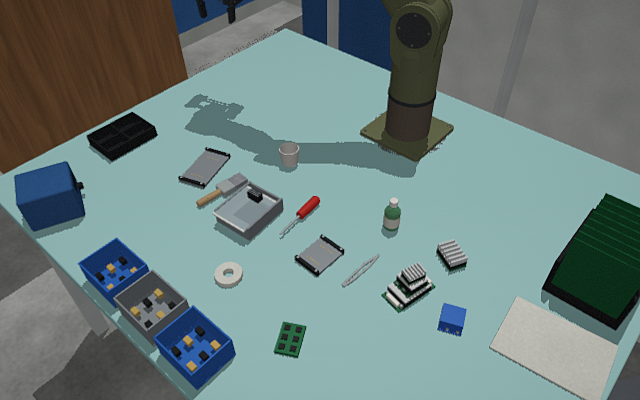

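The top view shows the case at (374,152), the short nest at (292,161) and the long nest at (457,172). The stack is at (212,180). The loose finned module at (203,231) is the larger look-alike, and the blue one at (172,179) is the medium look-alike.

```bash
cat >> h.py <<'E'
def rect(P,c,rad,z0,z1,verbose=1):
    m=(np.hypot(P[...,0]-c[0],P[...,1]-c[1])<rad)&(P[...,2]>z0)&(P[...,2]<z1)
    q=P[m]
    if len(q)<5: return None
    (cx,cy),(w,h),a=cv2.minAreaRect((q[:,:2]*1000).astype(np.float32))
    if w<h: w,h,a=h,w,a-90
    a=(a+90)%180-90
    return [round(x,1) for x in (cx,cy,w,h,a)],len(q),round(float(np.median(q[:,2]))*1000,1)
E
python3 - <<'E'
from h import *
s=np.load('top0.npy',allow_pickle=True).item();P=cloud(s)
S=np.load('scene0.npy',allow_pickle=True).item();Q=cloud(S)
for n,(u,v) in dict(stack=(212,180),short=(292,161),long=(457,172),case=(374,152),grip=(377,163)).items():
    print(n,np.round(P[v,u],4), ray(s,[(u,v)],0.01).round(3))
    c=P[v,u]
    for z0,z1 in [(.004,.02),(.02,.032),(.034,.05),(.05,.08)]:
        print('  ',z0,z1,rect(P,c,.095,z0,z1),rect(Q,c,.095,z0,z1))
E
```

```text
stack [0.4723 0.3213 0.0618] [[0.477 0.334 0.01 ]]
   0.004 0.02 ([471.4, 328.1, 168.7, 160.7, -49.7], 265, 10.3) ([473.1, 320.2, 176.6, 111.7, 67.1], 344, 11.6)
   0.02 0.032 ([481.9, 358.5, 106.8, 78.8, 77.7], 262, 25.1) ([486.5, 352.0, 115.9, 56.6, -52.8], 368, 23.6)
   0.034 0.05 ([471.0, 333.8, 48.3, 46.0, 75.0], 119, 46.6) ([474.5, 333.5, 50.3, 48.0, 77.2], 245, 45.3)
   0.05 0.08 ([470.6, 333.7, 49.2, 41.5, -10.2], 216, 63.0) ([472.7, 334.7, 44.0, 33.5, -19.0], 341, 63.6)
short [0.531  0.1189 0.0096] [[0.531 0.119 0.01 ]]
   0.004 0.02 ([533.6, 116.3, 179.4, 174.4, 51.9], 943, 7.8) ([534.4, 148.4, 129.9, 97.3, 88.6], 905, 6.9)
   0.02 0.032 None None
   0.034 0.05 None None
   0.05 0.08 None None
long [ 0.5079 -0.3301  0.0041] [[ 0.507 -0.328  0.01 ]]
   0.004 0.02 ([504.8, -321.8, 172.8, 159.0, 89.9], 1441, 7.6) ([512.3, -334.6, 166.0, 142.8, 43.3], 814, 6.5)
   0.02 0.032 None None
   0.034 0.05 None None
   0.05 0.08 None None
case [ 0.5534 -0.0981  0.0394] [[ 0.558 -0.102  0.01 ]]
   0.004 0.02 ([558.7, -99.1, 184.3, 168.6, -77.7], 167, 6.0) ([549.7, -96.3, 131.7, 123.6, 5.6], 275, 11.1)
   0.02 0.032 ([509.0, -76.8, 142.0, 80.5, 53.9], 31, 25.7) ([553.5, -98.0, 138.3, 113.6, 6.4], 198, 26.5)
   0.034 0.05 ([551.4, -101.2, 141.8, 110.8, 4.8], 1930, 39.2) ([553.7, -100.7, 143.1, 116.6, 4.1], 1655, 38.0)
   0.05 0.08 ([521.4, -104.3, 36.2, 20.7, -85.4], 115, 61.2) ([525.3, -102.7, 36.8, 22.2, -81.7], 115, 58.7)
grip [ 0.5209 -0.1029  0.064 ] [[ 0.528 -0.11   0.01 ]]
   0.004 0.02 ([500.3, -98.4, 187.3, 139.2, 74.2], 173, 6.2) ([540.0, -106.8, 159.7, 155.0, -64.7], 220, 11.3)
   0.02 0.032 ([535.8, -121.5, 148.6, 107.6, -85.3], 33, 25.2) ([542.0, -119.9, 151.8, 116.6, -86.0], 177, 26.6)
   0.034 0.05 ([548.0, -101.5, 135.1, 110.8, 4.8], 1765, 39.1) ([548.6, -100.9, 132.9, 116.5, 4.1], 1445, 38.0)
   0.05 0.08 ([521.4, -104.3, 36.2, 20.7, -85.4], 115, 61.2) ([525.3, -102.7, 36.8, 22.2, -81.7], 115, 58.7)
```

Request:
move_arm --pt "0 0 0 0.107 0.088" --pt "0 0 0 0.107 0.088" --pt "0.0238 -0.029 0.0062 0 0.088" --pt "0.0238 -0.029 0.0062 0 0.088" --pt "0.0238 -0.029 0.0062 0 0.088" --pt "0.0238 -0.029 0.0062 0 0.088" --pt "0.0238 -0.029 0.0062 0 0.088" --pt "0.0238 -0.029 0.0062 0 0.088" --pt "0.0238 -0.029 0.0062 0 0.088" --pt "0.0238 -0.029 0.0062 0 0.088"

```text
clock: 0.93
tool_pos: [0.354, -0.3491, 0.3547]
eef_rot: [0.999, 0.041, -0.0, -0.0]
contact_force: [1.3, 0.1, -0.7]
opening: 0.994
finger_force: 0.0
```

Request:
move_arm --pt "0.0238 -0.029 0.0062 0 0.088" --pt "0.0238 -0.029 0.0062 0 0.088" --pt "0.0238 -0.029 0.0062 0 0.088" --pt "0.0238 -0.029 0.0062 0 0.088" --pt "0.0238 -0.029 0.0062 0 0.088" --pt "0.0238 -0.029 0.0062 0 0.088" --pt "0.0238 -0.029 0.0062 0 0.088" --pt "0.0238 -0.029 0.0062 0 0.088" --pt "0 0 0 0 0.088" --pt "0 0 0 0 0.088"

```text
clock: 1.77
tool_pos: [0.5249, -0.1009, 0.3048]
eef_rot: [0.999, 0.044, -0.0, -0.001]
contact_force: [0.2, -0.4, -0.7]
opening: 0.998
finger_force: 0.0
```

```bash
cat >> h.py <<'E'
def pose():
    st=r.get_state();q=st['eef_rot'];X=R.from_quat(q).as_matrix()
    return np.array(st['tool_pos']),float(np.arctan2(X[1,0],X[0,0])),X
def to(x,y,z,t=None):
    p,t0,X=pose()
    t=t0 if t is None else t
    d=np.array([x,y,z])-p
    c,s=np.cos(t),np.sin(t)
    print('tcp',p.round(4),'t',round(t0,4),'tilt',X[:,2].round(3),'clock',round(float(r.get_state()['clock']),1),'| spin first',round((t0-t+np.pi)%(2*np.pi)-np.pi,4),'then dxyz',[round(v,4) for v in (c*d[0]+s*d[1],s*d[0]-c*d[1],-d[2])])
E
python3 - <<'E'
from h import *
to(.523,-.1035,.21,.084)
s=snapshot('wrist');save(s,'w1.png');P=cloud(s)
c=(.523,-.1035)
print(s['eye'])
print(rect(P,c,.05,.052,.08),rect(P,(.553,-.1),.1,.034,.045),rect(P,(.553,-.1),.07,.004,.012))
E
```

```text
tcp [ 0.5249 -0.1009  0.3048] t 0.0886 tilt [-0.     0.001 -1.   ] clock 1.8 | spin first 0.0046 then dxyz [np.float64(-0.0022), np.float64(0.0025), np.float64(0.0948)]
[ 0.60502737 -0.09301843  0.28462443]
([522.9, -102.8, 35.9, 19.3, -85.0], 1381, 61.8) ([552.2, -100.4, 140.6, 112.9, 4.7], 24400, 40.0) None
```

View pics/w1.png

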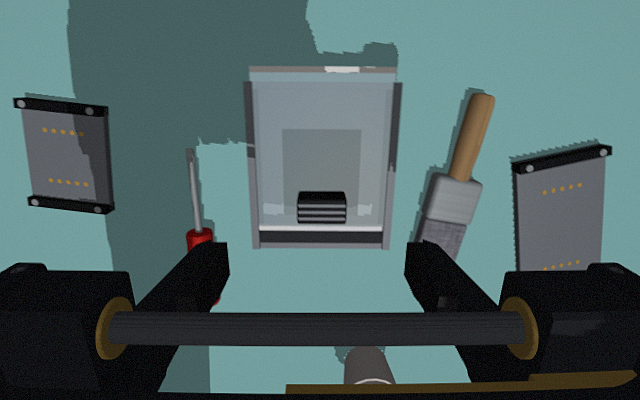

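The wrist view shows the cover grip at (322,207), with the cover slightly ajar. The sizes and heights match the ones given, so I'll go down and grip it.

Request:
move_arm --pt "-0.002 0.002 0.03 0.0026 0.06" --pt "0 0 0.03 0 0.06" --pt "0 0 0.022 0 0.06" --pt "0 0 0.0098 0 0.06" --pt "0 0 0 0 0.06" --pt "0 0 0 0 0.03" --pt "0 0 0 0 0.03" --pt "0 0 0 0 0.03" --pt "0 0 0 0 0.03" --pt "0 0 0 0 0.03" --newtons 20

```text
clock: 2.65
tool_pos: [0.5225, -0.1041, 0.215]
eef_rot: [0.999, 0.041, 0.001, -0.001]
contact_force: [-1.4, 6.1, 6.4]
opening: 0.406
finger_force: 20.0
```

Request:
move_arm --pt "0.005 0 0 0 0.03" --pt "0.012 0 0 0 0.03" --pt "0.015 0 0 0 0.03" --pt "0.015 0 0 0 0.03" --pt "0.015 0 0 0 0.03" --pt "0.015 0 0 0 0.03" --pt "0.01 0 0 0 0.03" --pt "0.006 0 0 0 0.03" --pt "0 0 0 0 0.03" --pt "0 0 0 0 0.03"

```text
clock: 3.48
tool_pos: [0.616, -0.0964, 0.215]
eef_rot: [0.999, 0.041, 0.002, -0.001]
contact_force: [1.1, 6.1, 4.4]
opening: 0.404
finger_force: 20.0
```

Request:
move_arm --pt "0.003 0 0 0 0.03" --pt "0.003 0 0 0 0.03" --pt "0 0 0 0 0.03" --pt "0 0 0 0 0.03"

```text
clock: 3.82
tool_pos: [0.6185, -0.0963, 0.215]
eef_rot: [0.999, 0.041, -0.003, -0.001]
contact_force: [-8.2, 6.1, 13.8]
opening: 0.407
finger_force: 20.0
```

At the stop. Release, rise, and look at the open case.

Request:
move_arm --pt "-0.002 0 0 0 0.06" --pt "0 0 0 0 0.06" --pt "0 0 0 0 0.06" --pt "0 0 0 0 0.06" --pt "0 0 -0.03 0 0.06" --pt "-0.02 0 -0.03 0 0.06" --pt "-0.025 0 -0.03 0 0.06" --pt "-0.025 0 -0.02 0 0.06" --pt "-0.025 0 0 0 0.06" --pt "0 0 0 0 0.06"

```text
clock: 4.65
tool_pos: [0.5197, -0.1072, 0.3249]
eef_rot: [0.999, 0.039, -0.002, 0.001]
contact_force: [-0.9, -0.0, -0.1]
opening: 0.685
finger_force: 0.0
```

Run:
```python
from h import *
to(.523,-.1035,.21,.086)
s=snapshot('wrist');save(s,'w2.png');P=cloud(s);np.save('w2.npy',s,allow_pickle=True)
print(rect(P,(.62,-.096),.05,.052,.08),rect(P,(.543,-.1),.058,.006,.0115),rect(P,(.543,-.1),.075,.038,.05))
```

```text
tcp [ 0.5197 -0.1072  0.3249] t 0.0773 tilt [-0.004 -0.001 -1.   ] clock 4.7 | spin first -0.0087 then dxyz [np.float64(0.0036), np.float64(-0.0034), np.float64(0.1149)]
([616.7, -94.7, 35.8, 19.3, -84.8], 1548, 61.9) ([539.1, -101.4, 106.1, 104.7, 4.8], 6480, 7.9) ([548.9, -100.6, 133.3, 112.8, 4.7], 5375, 40.5)
```

View pics/w2.png

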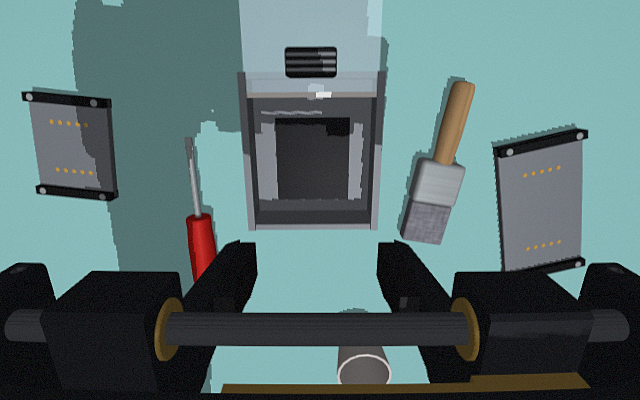

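Run:
```python
from h import *
s=np.load('w2.npy',allow_pickle=True).item();P=cloud(s)
g=s['color'].max(2)
print(g[160,240:385:6], g[100:235:5,320])
m=((g<75)).astype(np.uint8); m[:118]=0;m[205:]=0;m[:,:262]=0;m[:,365:]=0
m=cv2.morphologyEx(m,cv2.MORPH_OPEN,np.ones((5,5)))
v,u=np.nonzero(m);q=ray(s,np.c_[u,v],.008)
print(cv2.minAreaRect((q[:,:2]*1000).astype(np.float32)))
rows=[(u[v==k].min(),u[v==k].max()) for k in range(122,200,12)];print(rows,v.min(),v.max())
# case near rim: points at z 38-44, near the low x edge
a=(P[...,2]>.037)&(P[...,2]<.046)&(abs(P[...,1]+.1)<.07)&(P[...,0]<.56)&(P[...,0]>.46)
c,si=np.cos(.084),np.sin(.084);Q=P[a];x=Q[:,0]*c+Q[:,1]*si;y=-Q[:,0]*si+Q[:,1]*c
x0=np.percentile(x,.5);y0,y1=np.percentile(y,[.5,99.5]);print('near',x0,y0,y1)
for off in (65,55):
  X=x0+off/1000;Y=(y0+y1)/2;print(off,X*c-Y*si,X*si+Y*c)
```

```text
[189 140  44 146 143 146 128  47  48  47  45  47  51  55  54  57  53  60
  47 154 163  78  37 152 185] [ 76  79  91  79  18  44  50  53  53  52  55  59  56  53  58  52  53  55
  56  54  96  77  63  54  52 153 186]
((537.5061645507812, -101.33497619628906), (75.18965911865234, 65.90392303466797), 4.444770336151123)
[(np.int64(275), np.int64(349)), (np.int64(276), np.int64(349)), (np.int64(276), np.int64(348)), (np.int64(277), np.int64(348)), (np.int64(277), np.int64(347)), (np.int64(278), np.int64(347)), (np.int64(278), np.int64(347))] 118 199
near 0.4720171903064246 -0.20225765152868866 -0.09021395886122324
65 0.5473930743940701 -0.10066377457174795
55 0.5374283336543086 -0.10150278708019936
```

Pad centre is (0.5375,-0.1014), confirmed by the case's near rim. Next, above the stack.

Request:
move_arm --pt "-0.0026 -0.037 -0.003 0 0.06" --pt "-0.0026 -0.037 -0.003 0 0.06" --pt "-0.0026 -0.037 -0.003 0 0.06" --pt "-0.0026 -0.037 -0.003 0 0.06" --pt "-0.0026 -0.037 -0.003 0 0.06" --pt "-0.0026 -0.037 -0.003 0 0.06" --pt "-0.0026 -0.037 -0.003 0 0.06" --pt "-0.0026 -0.037 -0.003 0 0.06" --pt "-0.0026 -0.037 0 0 0.06" --pt "-0.0026 -0.037 0 0 0.06"

```text
clock: 5.53
tool_pos: [0.4689, 0.2636, 0.3475]
eef_rot: [0.999, 0.04, 0.001, -0.0]
contact_force: [0.7, 0.8, 0.2]
opening: 0.68
finger_force: 0.0
```

Request:
move_arm --pt "-0.0026 -0.037 0 0 0.06" --pt "-0.0026 -0.037 0 0 0.06" --pt "0 0 0 0 0.06" --pt "0 0 0 0 0.06"

```text
clock: 5.87
tool_pos: [0.4569, 0.3379, 0.3469]
eef_rot: [0.999, 0.043, 0.0, -0.001]
contact_force: [0.0, 0.2, -1.2]
opening: 0.681
finger_force: 0.0
```

Run:
```python
from h import *
to(.471,.334,.25)
s=snapshot('wrist');save(s,'w3.png');P=cloud(s);np.save('w3.npy',s,allow_pickle=True)
for z0,z1 in [(.066,.08),(.053,.08),(.042,.0515),(.02,.03),(.002,.008)]:print(z0,rect(P,(.471,.334),.07,z0,z1))
```

```text
tcp [0.4569 0.3379 0.3469] t 0.0862 tilt [ 0.     0.002 -1.   ] clock 5.9 | spin first 0.0 then dxyz [np.float64(0.0137), np.float64(0.0051), np.float64(0.0969)]
0.066 ([470.7, 335.1, 42.5, 30.2, -20.5], 1043, 69.8)
0.053 ([471.0, 335.0, 43.2, 30.2, -20.5], 2026, 66.6)
0.042 ([472.4, 334.5, 48.1, 46.3, 76.2], 1110, 47.9)
0.02 ([477.5, 334.6, 78.3, 56.1, -12.0], 1778, 24.3)
0.002 ([477.5, 344.8, 132.9, 106.4, -32.2], 676, 4.0)
```

View pics/w3.png

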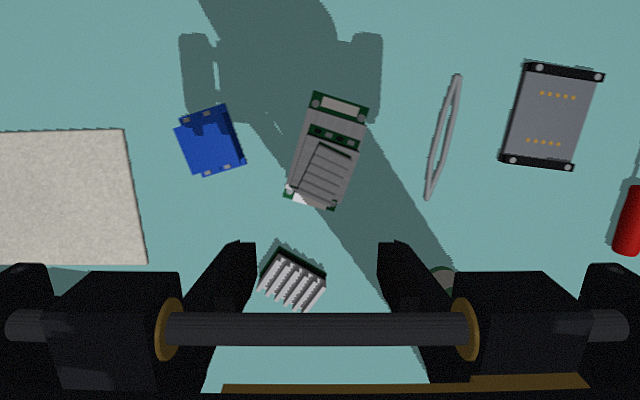

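Measured by depth: small at (0.471,0.335) turned -20.5°, medium at -13.8°, large at (0.4775,0.3346) turned -12°. The heights are 70, 48 and 24 mm, as expected.

Request:
move_arm --pt "0 0 0 0.111 0.06" --pt "0 0 0 0.111 0.06" --pt "0 0 0 0.111 0.06" --pt "0 0 0 0.111 0.06" --pt "0 0 0 0 0.06" --pt "0 0 0 0 0.06"

```text
clock: 6.42
tool_pos: [0.4582, 0.3331, 0.3476]
eef_rot: [0.984, -0.181, 0.0, 0.001]
contact_force: [-0.1, -0.5, -0.4]
opening: 0.679
finger_force: 0.0
```

Run:
```python
from h import *
to(.4709,.335,.217,-.358)
s=snapshot('wrist');P=cloud(s)
print(rect(P,(.471,.334),.07,.053,.08),rect(P,(.471,.334),.07,.042,.0515),rect(P,(.4775,.334),.07,.02,.03))
```

```text
tcp [0.4582 0.3331 0.3476] t -0.363 tilt [ 0.001 -0.001 -1.   ] clock 6.4 | spin first -0.005 then dxyz [np.float64(0.0113), np.float64(-0.0063), np.float64(0.1306)]
([471.0, 335.2, 42.7, 30.0, -20.4], 1967, 66.8) ([472.3, 334.9, 48.2, 46.5, 75.9], 1164, 47.9) ([477.6, 334.9, 78.2, 56.4, -12.1], 1685, 24.3)
```

Request:
move_arm --pt "0.0113 -0.0063 0.02 -0.005 0.05" --pt "0 0 0.036 0 0.05" --pt "0 0 0.036 0 0.05" --pt "0 0 0.026 0 0.05" --pt "0 0 0.012 0 0.05" --pt "0 0 0 0 0.05" --pt "0 0 0 0 0.05"

```text
clock: 7.05
tool_pos: [0.4707, 0.3359, 0.218]
eef_rot: [0.984, -0.178, 0.0, -0.0]
contact_force: [0.6, -0.0, 0.1]
opening: 0.57
finger_force: 0.0
```

Request:
move_arm --pt "0 0 0 0 0.025" --pt "0 0 0 0 0.025" --pt "0 0 0 0 0.025" --pt "0 0 0 0 0.025" --pt "0 0 0 0 0.025" --newtons 12

```text
clock: 7.47
tool_pos: [0.4706, 0.3364, 0.2191]
eef_rot: [0.984, -0.178, 0.001, -0.001]
contact_force: [-0.9, -1.2, 6.8]
opening: 0.337
finger_force: 12.0
```

Request:
move_arm --pt "0 0 -0.005 0 0.025" --pt "0 0 -0.015 0 0.025" --pt "0 0 -0.03 0 0.025" --pt "0 0 -0.035 0 0.025" --pt "0 0 -0.025 0 0.025" --pt "0 0 -0.01 -0.11 0.025" --pt "0 0 0 -0.11 0.025" --pt "0 0 0 -0.11 0.025" --pt "0 0 0 -0.11 0.025" --pt "0 0 0 0 0.025"

```text
clock: 8.3
tool_pos: [0.4701, 0.336, 0.3383]
eef_rot: [0.999, 0.042, 0.0, -0.0]
contact_force: [-0.8, -0.3, 0.2]
opening: 0.339
finger_force: 12.0
```

Run:
```python
from h import *
to(.5375,-.1014,.178,.08); print(r.get_state()['finger_force'],r.get_state()['opening'])
```

```text
tcp [0.4701 0.336  0.3383] t 0.084 tilt [ 0.     0.001 -1.   ] clock 8.3 | spin first 0.004 then dxyz [np.float64(0.0322), np.float64(0.4414), np.float64(0.1603)]
11.998520717024803 0.3389353328952161
```

Request:
move_arm --pt "0.001 0.012 0 0.004 0.025" --pt "0.002 0.025 0 0 0.025" --pt "0.0025 0.035 0 0 0.025" --pt "0.0025 0.035 0 0 0.025" --pt "0.0025 0.035 0 0 0.025" --pt "0.0025 0.035 0 0 0.025" --pt "0.0025 0.035 0 0 0.025" --pt "0.0025 0.035 0 0 0.025" --pt "0.0025 0.035 0 0 0.025" --pt "0.0025 0.035 0 0 0.025"

```text
clock: 9.13
tool_pos: [0.5172, 0.0192, 0.3378]
eef_rot: [0.999, 0.037, -0.0, 0.0]
contact_force: [-0.1, -0.3, 0.1]
opening: 0.339
finger_force: 12.0
```

Request:
move_arm --pt "0.0025 0.035 0 0 0.025" --pt "0.0025 0.035 0 0 0.025" --pt "0.0025 0.03 0 0 0.025" --pt "0.002 0.018 0 0 0.025" --pt "0.002 0.006 0 0 0.025" --pt "0 0 0 0 0.025" --pt "0 0 0 0 0.025"

```text
clock: 9.72
tool_pos: [0.5384, -0.1, 0.3376]
eef_rot: [0.999, 0.038, -0.0, -0.0]
contact_force: [1.4, 0.2, -0.1]
opening: 0.341
finger_force: 12.0
```

Run:
```python
from h import *
to(.5375,-.1014,.178,.08); print(r.get_state()['finger_force'],r.get_state()['opening'])
s=snapshot('wrist');save(s,'w4.png')
```

```text
tcp [ 0.5384 -0.1     0.3376] t 0.0766 tilt [-0.001  0.001 -1.   ] clock 9.7 | spin first -0.0034 then dxyz [np.float64(-0.001), np.float64(0.0013), np.float64(0.1596)]
12.000160664319992 0.34057928011611327
```

View pics/w4.png

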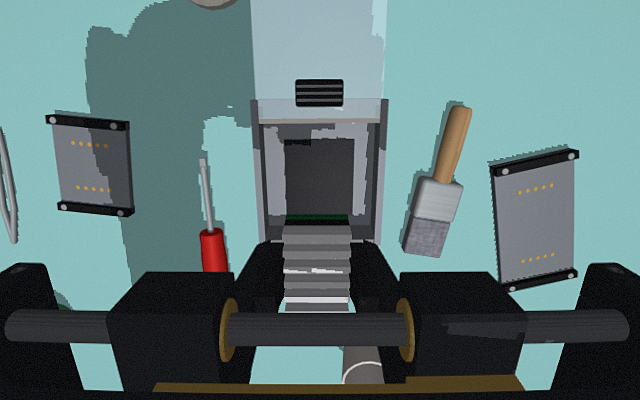

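The module is held upright over the pad. Lowering.

Request:
move_arm --pt "-0.001 0.0013 0.015 0 0.025" --pt "0 0 0.03 0 0.025" --pt "0 0 0.03 0 0.025" --pt "0 0 0.03 0 0.025" --pt "0 0 0.025 0 0.025" --pt "0 0 0.015 0 0.025" --pt "0 0 0.008 0 0.025" --pt "0 0 0.003 0 0.025" --pt "0 0 0 0 0.025" --pt "0 0 0 0 0.025"

```text
clock: 10.6
tool_pos: [0.5382, -0.1017, 0.1826]
eef_rot: [0.999, 0.039, 0.001, 0.0]
contact_force: [0.3, -0.4, 0.8]
opening: 0.34
finger_force: 12.0
```

Request:
move_arm --pt "0 0 0.0015 0 0.025" --pt "0 0 0.0015 0 0.025" --pt "0 0 0.0012 0 0.025" --pt "0 0 0 0 0.025" --pt "0 0 0 0 0.025"

```text
clock: 11.02
tool_pos: [0.5382, -0.1022, 0.1788]
eef_rot: [0.999, 0.039, 0.001, 0.0]
contact_force: [-0.7, 0.5, 7.8]
opening: 0.34
finger_force: 12.0
```

Request:
move_arm --pt "0 0 0 0 0.034" --pt "0 0 0 0 0.04" --pt "0 0 0 0 0.046" --pt "0 0 0 0 0.046" --pt "0 0 0 0 0.046" --pt "0 0 -0.01 0 0.046" --pt "0 0 -0.025 0 0.046" --pt "0 0 -0.03 0 0.06" --pt "0 0 -0.03 0 0.06" --pt "0 0 0 0 0.06"

```text
clock: 11.85
tool_pos: [0.5394, -0.1027, 0.2778]
eef_rot: [0.999, 0.038, 0.004, 0.001]
contact_force: [0.5, -0.3, -0.4]
opening: 0.679
finger_force: 0.0
```

Request:
move_arm --pt "0.02 0 -0.03 0 0.06" --pt "0.005 0 -0.02 0 0.06" --pt "0 0 0 0 0.06" --pt "0 0 0 0 0.06"

```text
clock: 12.18
tool_pos: [0.5629, -0.1003, 0.3234]
eef_rot: [0.999, 0.039, 0.001, 0.0]
contact_force: [0.2, 0.3, 0.1]
opening: 0.684
finger_force: 0.0
```

Run:
```python
from h import *
s=snapshot('wrist');save(s,'w5.png');P=cloud(s)
print(rect(P,(.5375,-.1014),.045,.018,.036))
b=rect(P,(.6167,-.0947),.04,.052,.075);print(b)
to(b[0][0]/1e3,b[0][1]/1e3,.215,.082)
```

```text
([539.2, -101.4, 42.1, 30.0, 4.5], 1585, 28.2)
([617.0, -94.8, 35.8, 19.6, -85.2], 1368, 62.0)
tcp [ 0.5621 -0.1003  0.3223] t 0.0772 tilt [-0.001 -0.    -1.   ] clock 12.2 | spin first -0.0048 then dxyz [np.float64(0.0552), np.float64(-0.0009), np.float64(0.1073)]
```

View pics/w5.png

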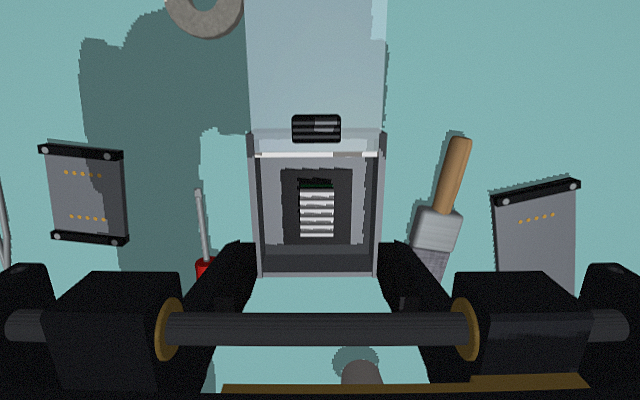

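The small module lies at the pad's centre (317,213), about 2 mm off. Next, grip the cover and shut it.

Request:
move_arm --pt "0.025 -0.001 0.02 -0.005 0.06" --pt "0.03 0 0.025 0 0.06" --pt "0 0 0.03 0 0.06" --pt "0 0 0.022 0 0.06" --pt "0 0 0.0102 0 0.06" --pt "0 0 0 0 0.06" --pt "0 0 0 0 0.03" --pt "0 0 0 0 0.03" --pt "0 0 0 0 0.03" --pt "0 0 0 0 0.03" --newtons 20

```text
clock: 13.07
tool_pos: [0.6179, -0.0955, 0.2168]
eef_rot: [0.999, 0.041, 0.001, 0.001]
contact_force: [1.0, -6.3, 0.8]
opening: 0.409
finger_force: 20.5
```

Run:
```python
from h import *
st=r.get_state();print(st['opening'],st['contact_force'],st['finger_force']);to(.5124,-.1035,.215)
```

```text
0.4093211597286929 [ 0.99722267 -6.25133592  0.76865676] 20.478348433971405
tcp [ 0.6179 -0.0955  0.2168] t 0.082 tilt [ 0.003 -0.001 -1.   ] clock 13.1 | spin first 0.0 then dxyz [np.float64(-0.1058), np.float64(-0.0006), np.float64(0.0018)]
```

Request:
move_arm --pt "-0.005 0 0 0 0.03" --pt "-0.012 0 0 0 0.03" --pt "-0.016 0 0 0 0.03" --pt "-0.016 0 0 0 0.03" --pt "-0.016 0 0 0 0.03" --pt "-0.016 0 0 0 0.03" --pt "-0.012 0 0 0 0.03" --pt "-0.007 0 0 0 0.03" --pt "-0.004 0 0 0 0.03" --pt "0 0 0 0 0.03"

```text
clock: 13.9
tool_pos: [0.5135, -0.1041, 0.2167]
eef_rot: [0.999, 0.041, 0.001, 0.001]
contact_force: [-0.4, -1.2, 8.7]
opening: 0.404
finger_force: 20.0
```

Request:
move_arm --pt "-0.002 0 0 0 0.03" --pt "-0.001 0 0 0 0.03" --pt "0 0 0 0 0.03" --pt "0 0 0 0 0.03"

```text
clock: 14.23
tool_pos: [0.5125, -0.1042, 0.2166]
eef_rot: [0.999, 0.041, 0.003, 0.001]
contact_force: [3.1, -1.6, 7.9]
opening: 0.405
finger_force: 20.0
```

Request:
move_arm --pt "-0.002 0 0 0 0.03" --pt "0 0 0 0 0.03" --pt "0 0 0 0 0.03" --pt "0.003 0 0 0 0.06" --pt "0 0 0 0 0.06" --pt "0 0 0 0 0.06" --pt "0 0 0 0 0.06" --pt "0 0 -0.03 0 0.06" --pt "0 0 -0.03 0 0.06" --pt "0 0 -0.03 0 0.06"

```text
clock: 15.07
tool_pos: [0.5108, -0.1034, 0.3056]
eef_rot: [0.999, 0.041, -0.002, -0.0]
contact_force: [0.8, -0.2, -0.0]
opening: 0.681
finger_force: 0.0
```

Run:
```python
from h import *
s=snapshot('wrist');P=cloud(s)
print(rect(P,(.512,-.1035),.04,.052,.075))
to(.4724,.3345,.35,-.24)
```

```text
([512.7, -103.8, 35.7, 19.9, -85.5], 1417, 61.8)
tcp [ 0.5125 -0.1039  0.3108] t 0.0817 tilt [ 0.006 -0.001 -1.   ] clock 15.1 | spin first 0.3217 then dxyz [np.float64(-0.1432), np.float64(-0.4164), np.float64(-0.0392)]
```

Request:
move_arm --pt "0 0 0 0.107 0.075" --pt "0 0 0 0.107 0.075" --pt "0 0 0 0.107 0.075" --pt "-0.0119 -0.0347 -0.002 0 0.075" --pt "-0.0119 -0.0347 -0.002 0 0.075" --pt "-0.0119 -0.0347 -0.002 0 0.075" --pt "-0.0119 -0.0347 -0.002 0 0.075" --pt "-0.0119 -0.0347 -0.002 0 0.075" --pt "-0.0119 -0.0347 -0.002 0 0.075" --pt "-0.0119 -0.0347 0 0 0.075"

```text
clock: 15.95
tool_pos: [0.4874, 0.1537, 0.3172]
eef_rot: [0.993, -0.119, -0.001, 0.0]
contact_force: [0.6, 0.9, 0.7]
opening: 0.848
finger_force: 0.0
```

Request:
move_arm --pt "-0.0119 -0.0347 0 0 0.075" --pt "-0.0119 -0.0347 0 0 0.075" --pt "-0.0119 -0.0347 0 0 0.075" --pt "-0.0119 -0.0347 0 0 0.075" --pt "-0.0119 -0.0347 0 0 0.075" --pt "0 0 0 0 0.075" --pt "0 0 0 0 0.075"

```text
clock: 16.53
tool_pos: [0.4699, 0.3374, 0.3164]
eef_rot: [0.993, -0.116, -0.001, -0.0]
contact_force: [0.9, -1.2, -0.0]
opening: 0.848
finger_force: 0.0
```

Run:
```python
from h import *
s=snapshot('wrist');P=cloud(s);save(s,'w6.png');np.save('w6.npy',s,allow_pickle=True)
print(rect(P,(.472,.334),.06,.042,.053),rect(P,(.472,.334),.06,.026,.034),rect(P,(.4775,.334),.07,.02,.0255))
to(.4724,.3345,.195,-.242)
```

```text
([472.4, 334.6, 48.1, 46.3, 76.1], 3454, 47.9) ([501.4, 327.6, 48.5, 15.0, 75.5], 672, 28.4) ([477.6, 334.8, 78.3, 56.1, -12.0], 1545, 23.9)
tcp [0.4707 0.335  0.3166] t -0.2371 tilt [-0.001 -0.001 -1.   ] clock 16.6 | spin first 0.0049 then dxyz [np.float64(0.0017), np.float64(0.0), np.float64(0.1216)]
```

View pics/w6.png

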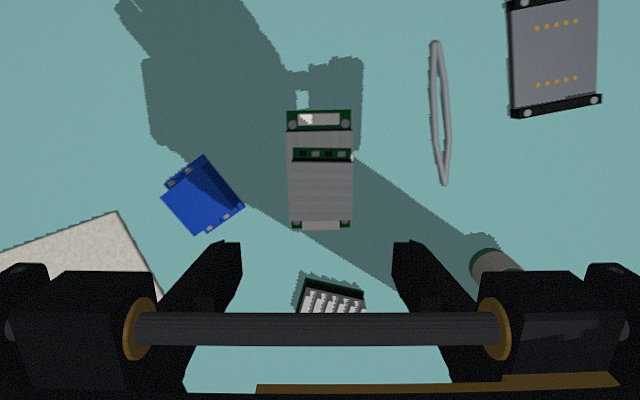

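The board juts out only on the far side of the medium block, in a 15 mm strip. So medium_c lies about 7.7 mm ahead of the block centre, near (0.480,0.3327). I'll also measure the nests from the stored views.

Run:
```python
from h import *
for f,c,rad,h in [('w3.npy',(.531,.119),.075,(94,72)),('w2.npy',(.531,.119),.075,0),('top0.npy',(.531,.119),.075,0),('w2.npy',(.507,-.329),.09,0),('top0.npy',(.507,-.329),.09,0)]:
    s=np.load(f,allow_pickle=True).item();P=cloud(s)
    hsv=cv2.cvtColor(s['color'],cv2.COLOR_RGB2HSV)
    d=np.hypot(P[...,0]-c[0],P[...,1]-c[1])<rad
    g=((hsv[...,1]<45)|(hsv[...,2]<45))&d   # grey plate or black stops (table is teal)
    g=cv2.morphologyEx(g.astype(np.uint8),cv2.MORPH_OPEN,np.ones((3,3)))
    n,L,st,ce=cv2.connectedComponentsWithStats(g);k=1+np.argmax(st[1:,4]);m=L==k
    v,u=np.nonzero(m);q=ray(s,np.c_[u,v],.011)
    print(f,cv2.minAreaRect((q[:,:2]*1000).astype(np.float32)),'img',u.min(),u.max(),v.min(),v.max(), rect(P,c,rad,.0115,.02),rect(P,c,rad,.005,.02))
to(.4763,.3336,.196,-.242)
```

```text
w3.npy ((532.67529296875, 122.80726623535156), (78.96195220947266, 94.52940368652344), 88.16461181640625) img 499 603 62 170 ([532.7, 121.7, 94.5, 74.5, -1.6], 1338, 13.7) ([532.7, 121.7, 94.5, 74.5, -1.6], 7466, 7.9)
w2.npy ((532.9854125976562, 119.15470123291016), (79.89801025390625, 94.78260040283203), 88.30679321289062) img 22 117 92 200 ([532.4, 121.1, 95.1, 73.3, -1.3], 1413, 14.0) ([532.6, 121.4, 95.1, 75.8, -1.0], 7950, 8.2)
top0.npy ((530.9776611328125, 120.17317199707031), (92.08226776123047, 72.55008697509766), 0.6014899611473083) img 278 305 144 178 ([530.7, 119.8, 92.7, 71.9, -0.1], 153, 13.2) ([531.2, 118.2, 133.4, 95.7, 88.9], 809, 8.3)
w2.npy ((506.94549560546875, -326.5505065917969), (145.69644165039062, 86.73287200927734), 17.83763885498047) img 493 587 129 272 ([506.1, -329.3, 143.8, 80.3, 18.1], 1159, 13.7) ([505.9, -328.8, 143.8, 82.2, 18.1], 10922, 7.8)
top0.npy ((505.64404296875, -327.92144775390625), (140.2052459716797, 81.11943054199219), 17.520566940307617) img 437 478 145 200 ([505.5, -328.9, 143.4, 79.9, 17.5], 182, 13.5) ([503.0, -330.1, 162.9, 132.9, 34.7], 1269, 7.9)
tcp [0.4707 0.335  0.3166] t -0.2371 tilt [-0.001 -0.001 -1.   ] clock 16.6 | spin first 0.0049 then dxyz [np.float64(0.0057), np.float64(-0.0), np.float64(0.1206)]
```

Short nest is (0.5325,0.1213) at -1.4°; long nest is (0.506,-0.329) at 18°. Both sizes match. Gripping the medium module.

Request:
move_arm --pt "0.0057 0 0.02 0.005 0.075" --pt "0 0 0.035 0 0.075" --pt "0 0 0.033 0 0.075" --pt "0 0 0.022 0 0.075" --pt "0 0 0.01 0 0.075" --pt "0 0 0 0 0.075" --pt "0 0 0 0 0.075"

```text
clock: 17.17
tool_pos: [0.4777, 0.3322, 0.1977]
eef_rot: [0.992, -0.123, 0.0, 0.0]
contact_force: [-1.2, 0.4, 0.0]
opening: 0.853
finger_force: 0.0
```

Request:
move_arm --pt "0 0 0 0 0.042" --pt "0 0 0 0 0.042" --pt "0 0 0 0 0.042" --pt "0 0 0 0 0.042" --pt "0 0 0 0 0.042" --pt "0 0 0 0 0.042" --newtons 20

```text
clock: 17.67
tool_pos: [0.4773, 0.3334, 0.1982]
eef_rot: [0.993, -0.122, 0.0, -0.0]
contact_force: [-0.4, -1.1, 7.2]
opening: 0.544
finger_force: 20.0
```

Run:
```python
from h import *
to(.4763,.3336,.196,-.242)
```

```text
tcp [0.4773 0.3334 0.1982] t -0.2438 tilt [ 0.001  0.    -1.   ] clock 17.7 | spin first -0.0018 then dxyz [np.float64(-0.001), np.float64(0.0), np.float64(0.0022)]
```

Request:
move_arm --pt "0 0 -0.005 0 0.042" --pt "0 0 -0.015 0 0.042" --pt "0 0 -0.03 0 0.042" --pt "0 0 -0.03 0 0.042" --pt "0 0 -0.02 0 0.042" --pt "0 0 -0.01 -0.11 0.042" --pt "0 0 0 -0.11 0.042" --pt "0 0 0 0 0.042" --pt "0 0 0 0 0.042"

```text
clock: 18.42
tool_pos: [0.4768, 0.3333, 0.3072]
eef_rot: [1.0, -0.013, -0.0, 0.0]
contact_force: [-1.1, -0.6, -1.4]
opening: 0.547
finger_force: 20.0
```

Run:
```python
from h import *
to(.5297,.1214,.182,-.024);print(r.get_state()['opening'])
```

```text
tcp [0.4768 0.3333 0.3072] t -0.0267 tilt [-0.001 -0.    -1.   ] clock 18.4 | spin first -0.0027 then dxyz [np.float64(0.058), np.float64(0.2106), np.float64(0.1252)]
0.5468395647673606
```

Request:
move_arm --pt "0.004 0.012 0 -0.003 0.042" --pt "0.007 0.025 0 0 0.042" --pt "0.009 0.034 0 0 0.042" --pt "0.009 0.034 0 0 0.042" --pt "0.009 0.034 0 0 0.042" --pt "0.009 0.034 0 0 0.042" --pt "0.007 0.025 0 0 0.042" --pt "0.004 0.0126 0 0 0.042" --pt "0 0 0 0 0.042" --pt "0 0 0 0 0.042"

```text
clock: 19.25
tool_pos: [0.5306, 0.1203, 0.3068]
eef_rot: [1.0, -0.012, -0.001, 0.0]
contact_force: [0.1, 1.0, -1.0]
opening: 0.543
finger_force: 20.0
```

Run:
```python
from h import *
to(.5297,.1214,.182,-.024);print(r.get_state()['opening'])
s=snapshot('wrist');save(s,'w7.png');P=cloud(s);print(rect(P,(.5325,.1213),.075,.0115,.018))
s=snapshot('top');P=cloud(s)
for z in [(.13,.165),(.14,.15),(.15,.175)]: print(rect(P,(.56,.12),.05,*z))
```

```text
tcp [0.5306 0.1203 0.3068] t -0.0245 tilt [-0.001 -0.001 -1.   ] clock 19.2 | spin first -0.0005 then dxyz [np.float64(-0.0009), np.float64(-0.001), np.float64(0.1248)]
0.5434687929821884
([575.3, 120.0, 72.0, 8.2, 88.6], 882, 13.9)
None
None
None
```

View pics/w7.png

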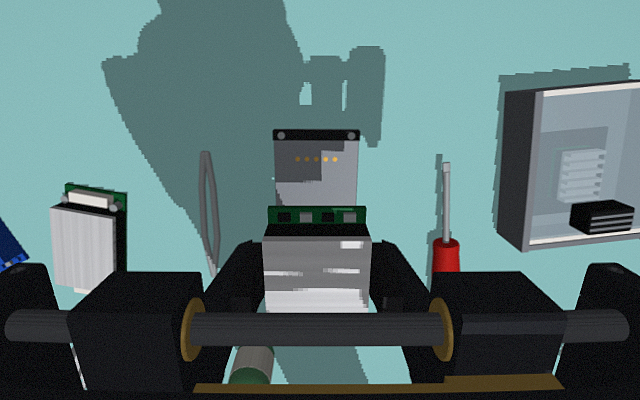

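The module is held square above the short nest; its far stop is where I expected it. Lowering.

Request:
move_arm --pt "-0.001 -0.001 0.012 0 0.042" --pt "0 0 0.027 0 0.042" --pt "0 0 0.03 0 0.042" --pt "0 0 0.025 0 0.042" --pt "0 0 0.015 0 0.042" --pt "0 0 0.008 0 0.042" --pt "0 0 0.003 0 0.042" --pt "0 0 0.0015 0 0.042" --pt "0 0 0 0 0.042" --pt "0 0 0 0 0.042"

```text
clock: 20.18
tool_pos: [0.5302, 0.1229, 0.1867]
eef_rot: [1.0, -0.01, 0.001, -0.0]
contact_force: [0.5, 0.2, -1.5]
opening: 0.543
finger_force: 20.0
```

Request:
move_arm --pt "0 0 0.0015 0 0.042" --pt "0 0 0.0015 0 0.042" --pt "0 0 0.0012 0 0.042" --pt "0 0 0 0 0.042" --pt "0 0 0 0 0.042"

```text
clock: 20.6
tool_pos: [0.5298, 0.1225, 0.1821]
eef_rot: [1.0, -0.011, 0.0, 0.0]
contact_force: [-1.8, -0.1, 5.0]
opening: 0.54
finger_force: 20.0
```

Contact. Release, rise, back off for the view.

Request:
move_arm --pt "0 0 0 0 0.05" --pt "0 0 0 0 0.058" --pt "0 0 0 0 0.065" --pt "0 0 0 0 0.065" --pt "0 0 0 0 0.065" --pt "0 0 -0.01 0 0.07" --pt "0 0 -0.025 0 0.07" --pt "0 0 -0.035 0 0.07" --pt "-0.02 0 -0.035 0 0.07" --pt "-0.01 0 -0.02 0 0.07"

```text
clock: 21.43
tool_pos: [0.4989, 0.1231, 0.3099]
eef_rot: [1.0, -0.011, 0.001, -0.0]
contact_force: [-0.6, 0.1, -0.1]
opening: 0.792
finger_force: 0.0
```

Run:
```python
from h import *
s=snapshot('wrist');P=cloud(s);save(s,'w8.png')
for z in [(.026,.04),(.0115,.018),(.0105,.0135)]: print(rect(P,(.5325,.1213),.06,*z))
to(.46,.335,.31,-.21)
```

```text
([524.8, 123.5, 48.1, 46.0, 88.8], 3460, 31.9)
([532.1, 121.5, 94.4, 72.3, -2.0], 2279, 13.8)
([532.1, 121.6, 94.5, 71.9, -1.8], 1042, 12.6)
tcp [0.498  0.1233 0.3121] t -0.0207 tilt [ 0.003  0.002 -1.   ] clock 21.5 | spin first 0.1893 then dxyz [np.float64(-0.0812), np.float64(-0.1991), np.float64(0.0021)]
```

View pics/w8.png

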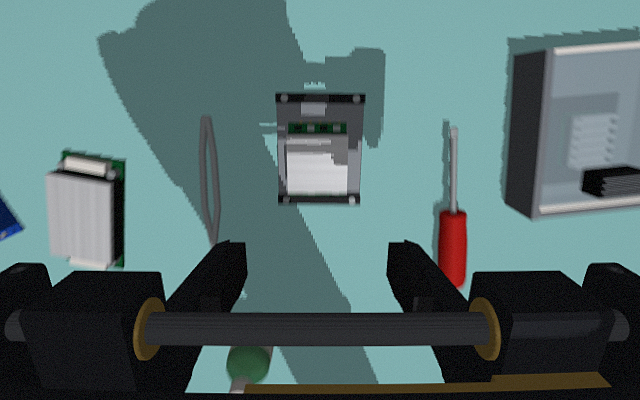

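Medium lies centred in the short nest, about 2 mm off. Now the large module.

Request:
move_arm --pt "0 0 0 0.095 0.08" --pt "0 0 0 0.095 0.08" --pt "-0.0091 -0.0289 0 0 0.08" --pt "-0.0091 -0.0289 0 0 0.08" --pt "-0.0091 -0.0289 0 0 0.08" --pt "-0.0091 -0.0289 0 0 0.08" --pt "-0.0091 -0.0289 0 0 0.08" --pt "-0.0091 -0.0289 0 0 0.08" --pt "-0.0091 -0.0289 0 0 0.08" --pt "0 0 0 0 0.08"

```text
clock: 22.32
tool_pos: [0.4774, 0.3422, 0.3067]
eef_rot: [0.995, -0.1, -0.0, -0.003]
contact_force: [-1.2, -0.1, 0.2]
opening: 0.909
finger_force: 0.0
```

Run:
```python
from h import *
s=snapshot('wrist');P=cloud(s)
b=rect(P,(.4775,.334),.07,.018,.035);print(b,rect(P,(.4775,.334),.07,.0025,.035),rect(P,(.4775,.334),.065,.004,.015))
to(b[0][0]/1e3,b[0][1]/1e3,.178,np.radians(b[0][4]))
```

```text
([477.7, 334.6, 78.0, 56.1, -12.0], 6083, 23.9) ([480.3, 345.6, 109.4, 78.6, -12.0], 7988, 23.6) ([478.4, 334.7, 108.3, 55.9, -12.4], 1422, 13.1)
tcp [0.4782 0.3387 0.3066] t -0.2038 tilt [-0.     0.003 -1.   ] clock 22.4 | spin first 0.0057 then dxyz [np.float64(0.0004), np.float64(0.0041), np.float64(0.1286)]
```

Request:
move_arm --pt "0.0004 0.004 0.02 0.006 0.072" --pt "0 0 0.035 0 0.072" --pt "0 0 0.035 0 0.072" --pt "0 0 0.024 0 0.072" --pt "0 0 0.012 0 0.072" --pt "0 0 0.006 0 0.072" --pt "0 0 0 0 0.072" --pt "0 0 0 0 0.072"

```text
clock: 23.03
tool_pos: [0.4799, 0.3303, 0.1757]
eef_rot: [0.994, -0.108, 0.001, -0.0]
contact_force: [0.3, -0.1, 0.2]
opening: 0.814
finger_force: 0.0
```

Request:
move_arm --pt "0 0 0 0 0.05" --pt "0 0 0 0 0.05" --pt "0 0 0 0 0.05" --pt "0 0 0 0 0.05" --pt "0 0 0 0 0.05" --pt "0 0 0 0 0.05" --newtons 30

```text
clock: 23.53
tool_pos: [0.48, 0.3312, 0.176]
eef_rot: [0.994, -0.108, 0.001, -0.001]
contact_force: [0.2, 1.5, 7.1]
opening: 0.632
finger_force: 30.0
```

Run:
```python
from h import *
to(.4777,.3346,.178,-.21)
```

```text
tcp [0.48   0.3312 0.176 ] t -0.2165 tilt [ 0.003  0.002 -1.   ] clock 23.5 | spin first -0.0065 then dxyz [np.float64(-0.0029), np.float64(-0.0028), np.float64(-0.002)]
```

Request:
move_arm --pt "0 0 -0.005 0 0.05" --pt "0 0 -0.015 0 0.05" --pt "0 0 -0.03 0 0.05" --pt "0 0 -0.035 0 0.05" --pt "0 0 -0.03 0 0.05" --pt "0 0 -0.02 -0.106 0.05" --pt "0 0 -0.005 -0.106 0.05" --pt "0 0 0 -0.106 0.05" --pt "0 0 0 -0.106 0.05" --pt "0 0 0 -0.106 0.05"

```text
clock: 24.37
tool_pos: [0.4787, 0.3299, 0.3147]
eef_rot: [0.987, 0.159, -0.001, 0.001]
contact_force: [-0.5, -0.1, -2.7]
opening: 0.633
finger_force: 30.0
```

Run:
```python
from h import *
to(.5088,-.3281,.184,.314);print(r.get_state()['opening'])
```

```text
tcp [0.4787 0.3299 0.3147] t 0.3185 tilt [-0.001 -0.001 -1.   ] clock 24.4 | spin first 0.0045 then dxyz [np.float64(-0.1746), np.float64(0.6352), np.float64(0.1307)]
0.6329167916013047
```

Request:
move_arm --pt "-0.003 0.011 0 0.0045 0.05" --pt "-0.006 0.022 0 0 0.05" --pt "-0.0087 0.0318 0 0 0.05" --pt "-0.0087 0.0318 0 0 0.05" --pt "-0.0087 0.0318 0 0 0.05" --pt "-0.0087 0.0318 0 0 0.05" --pt "-0.0087 0.0318 0 0 0.05" --pt "-0.0087 0.0318 0 0 0.05" --pt "-0.0087 0.0318 0 0 0.05" --pt "-0.0087 0.0318 0 0 0.05"

```text
clock: 25.2
tool_pos: [0.4907, 0.0301, 0.3146]
eef_rot: [0.988, 0.152, -0.001, 0.0]
contact_force: [-0.5, 0.5, -3.8]
opening: 0.632
finger_force: 30.0
```

Request:
move_arm --pt "-0.0087 0.0318 0 0 0.05" --pt "-0.0087 0.0318 0 0 0.05" --pt "-0.0087 0.0318 0 0 0.05" --pt "-0.0087 0.0318 0 0 0.05" --pt "-0.0087 0.0318 0 0 0.05" --pt "-0.0087 0.0318 0 0 0.05" --pt "-0.0087 0.0318 0 0 0.05" --pt "-0.0087 0.0318 0 0 0.05" --pt "-0.0087 0.0318 0 0 0.05" --pt "-0.0087 0.0318 0 0 0.05"

```text
clock: 26.03
tool_pos: [0.5037, -0.2989, 0.3143]
eef_rot: [0.988, 0.151, -0.001, -0.0]
contact_force: [0.0, -0.2, -3.0]
opening: 0.63
finger_force: 30.0
```

Request:
move_arm --pt "-0.006 0.021 0 0 0.05" --pt "-0.003 0.009 0 0 0.05" --pt "0 0 0 0 0.05" --pt "0 0 0 0 0.05"

```text
clock: 26.37
tool_pos: [0.5053, -0.3271, 0.3142]
eef_rot: [0.988, 0.153, -0.001, -0.001]
contact_force: [-0.4, 0.3, -3.6]
opening: 0.631
finger_force: 30.0
```

Run:
```python
from h import *
to(.5088,-.3281,.184,.314);print(r.get_state()['opening'])
s=snapshot('wrist');save(s,'w9.png');P=cloud(s)
b=rect(P,(.5695,-.308),.045,.0115,.018);print('far stop',b,'-> nest', b[0][0]-67*np.cos(.314),b[0][1]-67*np.sin(.314))
```

```text
tcp [ 0.5053 -0.3271  0.3142] t 0.3072 tilt [-0.002  0.002 -1.   ] clock 26.4 | spin first -0.0068 then dxyz [np.float64(0.003), np.float64(0.002), np.float64(0.1302)]
0.6305480098994614
far stop ([569.7, -308.4, 79.5, 8.1, -72.1], 988, 13.9) -> nest 505.9759167643219 -329.09398984662846
```

View pics/w9.png

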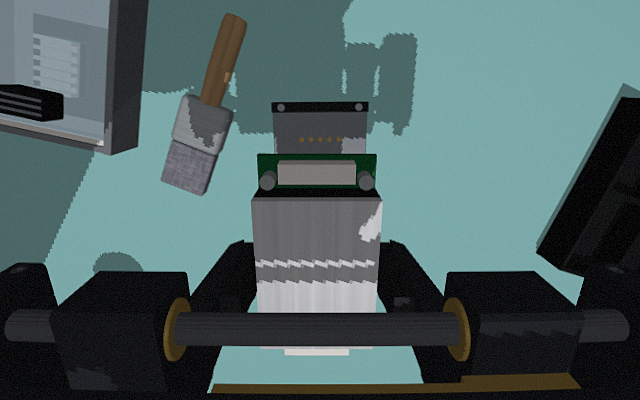

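The large module is held square over the long nest, and the nest position is confirmed. Lowering.

Request:
move_arm --pt "0.003 0.002 0.012 -0.007 0.05" --pt "0 0 0.027 0 0.05" --pt "0 0 0.03 0 0.05" --pt "0 0 0.027 0 0.05" --pt "0 0 0.016 0 0.05" --pt "0 0 0.009 0 0.05" --pt "0 0 0.004 0 0.05" --pt "0 0 0.0015 0 0.05" --pt "0 0 0 0 0.05" --pt "0 0 0 0 0.05"

```text
clock: 27.25
tool_pos: [0.5101, -0.3291, 0.1892]
eef_rot: [0.988, 0.157, 0.001, 0.001]
contact_force: [-0.2, -0.4, -3.1]
opening: 0.633
finger_force: 30.0
```

Request:
move_arm --pt "0 0 0.0015 0 0.05" --pt "0 0 0.0015 0 0.05" --pt "0 0 0.001 0 0.05" --pt "0 0 0 0 0.05" --pt "0 0 0 0 0.05"

```text
clock: 27.67
tool_pos: [0.5095, -0.329, 0.1842]
eef_rot: [0.988, 0.157, 0.0, 0.0]
contact_force: [1.1, 0.1, -3.7]
opening: 0.636
finger_force: 30.0
```

Request:
move_arm --pt "0 0 0.0008 0 0.05" --pt "0 0 0.0007 0 0.05" --pt "0 0 0 0 0.05" --pt "0 0 0 0 0.05"

```text
clock: 28.0
tool_pos: [0.5095, -0.329, 0.184]
eef_rot: [0.988, 0.157, 0.0, 0.0]
contact_force: [-2.2, 1.5, 8.7]
opening: 0.637
finger_force: 30.0
```

Request:
move_arm --pt "0 0 0 0 0.058" --pt "0 0 0 0 0.064" --pt "0 0 0 0 0.07" --pt "0 0 0 0 0.072" --pt "0 0 0 0 0.072" --pt "0 0 -0.01 0 0.072" --pt "0 0 -0.025 0 0.08" --pt "0 0 -0.035 0 0.08" --pt "-0.02 0 -0.035 0 0.08" --pt "-0.02 0 -0.02 0 0.08"

```text
clock: 28.83
tool_pos: [0.4728, -0.3412, 0.3116]
eef_rot: [0.987, 0.158, 0.003, 0.002]
contact_force: [-0.3, -0.6, 0.9]
opening: 0.904
finger_force: 0.0
```

Request:
move_arm --pt "0 0.02 -0.02 0 0.08" --pt "0 0.03 -0.02 0 0.08" --pt "0 0.02 0 0 0.08" --pt "0 0 0 0 0.08" --pt "0 0 0 0 0.08"

```text
clock: 29.25
tool_pos: [0.4928, -0.4088, 0.3482]
eef_rot: [0.988, 0.156, 0.0, 0.0]
contact_force: [-0.9, -0.5, -1.2]
opening: 0.912
finger_force: 0.0
```

Run:
```python
from h import *
s=snapshot('wrist');P=cloud(s)
print('large',rect(P,(.506,-.329),.06,.025,.045),'stops',rect(P,(.506,-.329),.08,.0125,.0155))
s=snapshot('scene');save(s,'s1.png');P=cloud(s)
print('grip',rect(P,(.512,-.1035),.04,.052,.075),'med block',rect(P,(.5248,.1235),.06,.024,.045))
s=snapshot('top');P=cloud(s);print('grip top',rect(P,(.512,-.1035),.04,.052,.075),r.get_state()['finger_force'],r.get_state()['clock'])
```

```text
large ([506.4, -329.4, 77.7, 56.9, 17.7], 5464, 31.9) stops ([505.9, -328.6, 141.7, 80.5, 18.0], 1575, 13.8)
grip ([514.9, -103.7, 38.1, 23.3, -86.7], 110, 58.7) med block ([525.8, 123.9, 52.5, 52.2, -89.0], 365, 29.8)
grip top ([511.1, -104.8, 35.2, 20.4, -83.4], 110, 61.0) 0.0 29.4
```

View pics/s1.png

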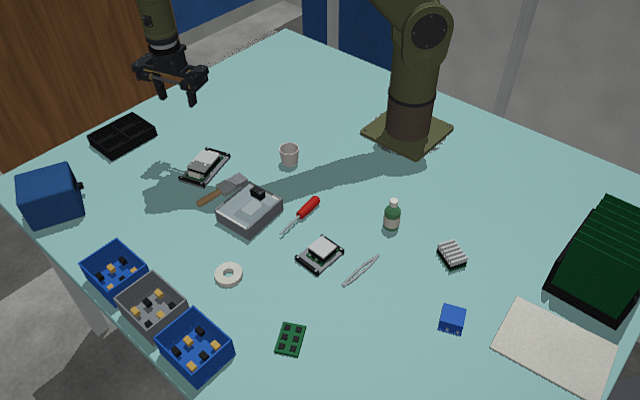

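The scene shows large in the long nest (204,167), the case shut (252,205) with small inside, and medium in the short nest (320,255). The measured errors are about 1–2 mm.

```bash
python3 -c "
from plant import r
print(r.finish_job())"
```

```text
the job is handed in; nothing more can be done
None
```

The job is handed in, with no verdict returned: the small module is on the foam pad under the shut cover, the medium is in the short nest and the large is in the long nest, each measured within about 2 mm of centre, at about 29 s on the clock.

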